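# Unlatch the panel box door and hold it at 45 degrees

## Robot

A 6-joint arm with a two-finger parallel gripper is mounted at the origin on the work surface. World frame = base frame: x ahead of the robot, y to its left, z up, the work surface at z = 0. Lengths are in m, angles in rad, forces in N, time in s.
With the tool pointing down it reaches from about 0.15 to 0.775 m from the base axis. Payload 6.1 kg.
Tool frame: the origin (TCP) lies at the very end of the fingers, on their centre line; the grasp point (between the pads) lies 19 mm behind it (robot.grip_depth is the distance from the TCP to the grasp point, in m); z points along the fingers, y is the direction in which the jaws open and shut (so a half turn about z gives the same grasp; the last joint's range is limited). The gripper opens to 85 mm and grips with 20 to 120 N. Pads are 22 mm wide; open, the fingers measure 114 mm over their backs; the gripper's body (76 mm by 85 mm) begins 54 mm behind the grasp point. The pads swing forward as they close: fully open they stand 13 mm farther back than shut.
Start: joints at [1.319, 0.126, -0.04, 1.405, 0, 1.571], TCP at [0.131, 0.508, 0.231] pointing down, gripper open.
Joint ranges: [-2.72, 2.72], [-0.95, 1.95], [-1.27, 1.35], [-1.78, 2.02], [-1.46, 1.47], [-3.14, 3.14]. Speed limits (rad/s): [2.39, 2.39, 3.01, 3.14, 3.14, 3.14].

## Interface

Orientations are given as a unit quaternion [x, y, z, w].
In Python, from station import read_state, cams, workorder, robot gives the robot as it stands. The module is installed in compiled form; this text tells all that it offers.
- The arm moves only by the shell command python3 -m inch 'ROWS' [FORCE]. ROWS is a JSON object of lists of equal length, an entry for each row: "slide": the shift along the world's x, y, z in m, a list of three; "rot": the turn, a rotation vector about the world's x, y, z in rad, a list of three; "fingers": the opening, from 0 (shut) to 1 (fully open). A call has 1 to 8 rows; each row shifts and turns the commanded pose from where the row before left it; what a row does not reach is not made up. A row lasts 1/10 s, in which the tool goes at most 50 mm and 8.59 degrees, less where a joint would pass 70% of its speed; a pose out of reach is approached as far as the arm can. A call is refused whole if a number of a shift passes 0.05 or a number of a turn 0.15, either way. A call with a gripper value outside its range is refused whole. The fingers move at their own pace and stop on an object; FORCE is the grip in N (left out, the last holds). Time passes only in rows, so rows that do not move let the fingers close. It gives the time, the measured TCP pose, the force and the opening at its end, in the units of the state.
- read_state(): the state, without advancing time (a new reading comes with each control period).
- cams.capture(name): name is "scene" or "top"; returns a dict with "pixels" (384x512x3 uint8, blue, green, red), "range_z" (384x512 float32, m along the optical axis (not along the pixel's ray), 0 where there is no reading), "camera_matrix" (3x3 intrinsics, pixels), "dist_coeffs" ([k1, k2, p1, p2, k3] as OpenCV has them; the pictures are not rectified), "R" (3x3) and "t" (3): a world point X has camera coordinates R X + t. Camera axes: x right, y down, z forward; pixel columns grow to the right and rows downward; lengths in m; the calibration is good to about 2 mm. A picture is of the moment at which its call begins.
- workorder.close_job(): hands the job in, once; it reports no verdict.
The state is a dict: "time": time; "joints": joint angles; "qvel": joint speeds; "joint_torque": joint torques, N m; "ee_pos": TCP position; "eef_rot": TCP orientation; "force": force on the tool from outside, world axes, zero at the start; "torque": the same for the moment, N m; "finger_gap": finger opening in m.
Only numpy, scipy, OpenCV 4.12 (cv2) and the standard library are available. Lean on these libraries where they do the work, as an engineer would, in place of code of your own. Each camera call takes 0.05 s, during which the arm holds its last target.

## Task

The steel panel box lies on its back on the garage bench with its door latched. Turn the black wing latch a quarter turn anticlockwise to free the door, then lift the door by the latch and keep holding it open at 45 degrees (give or take 7) so that I can get at the breakers; it falls shut by itself, so finish while still holding it. Don't let the door drop back or swing it up past 75 degrees towards the carton behind, and leave the carton, screwdriver, tape roll and spray can where they are.

Things in the scene. Friction and masses are not known exactly. Their poses are not given: they have to be found in the camera images.
- enclosure: light grey steel electrical enclosure, 200 (x) x 300 (y) x 121 mm high with its door, lying on its back, fixed to the bench. Origin: centre of its underside; z up; -x is the latch side (roughly towards the robot), +x the hinge side; the whole thing is turned by some yaw. Three black cable glands stick out 28 mm from its -y side. The shut door is 204 x 304 mm, its top face 121 mm above the bench.
- door_hinge (a point): middle of the door's hinge line, which runs along the enclosure's y axis, at enclosure x = +106 mm, y = 0, 114 mm above the bench. The frame turns with the door (same as the enclosure's when shut).
- door (a joint): door angle in rad: 0 shut, grows as the latch side rises; stop at 2.1. The door weighs 0.5 to 0.85 kg, nothing but its weight and slight hinge friction acts on it, and it falls shut when let go. It cannot rise more than about 1 degree until the latch has been turned at least 1.2 rad.
- latch (a joint): latch turn in rad: 0 latched (wing parallel to the hinge line), 1.571 fully free (wing pointing at the hinge line); turns anticlockwise seen from above (about +z of the door), stops at 0 and 1.571. May start turned by up to 0.3. Friction about 0.06 N m; it stays where it is left.
- latch_wing (a point): grip point of the black wing latch: the middle of the wing, 25 mm above the door's outer face, on the latch's axis, 39 mm in from the door's latch-side edge and midway along it (169 mm from the hinge line along the door, 32 mm above the hinge line square to the door). The wing is a flat bar 46 mm long (y of this frame, which turns with the latch), 10 mm thick (x), from 13 to 37 mm above the door face (z), on a round foot 38 mm across and 5 mm high and a 24 mm hub.
- carton: bystander: cardboard carton 80 x 200 x 130 mm high, on the bench close beyond the hinge side. Origin: centre of its underside.
- screwdriver: bystander: black-handled screwdriver, 200 mm, lying on the bench beside the enclosure's -y side. Origin under its middle, axis along x.
- tape_roll: bystander: roll of black tape lying flat, 68 mm across, 19 mm high, beside the enclosure's +y side. Origin: centre of its underside.
- spray_can: bystander: aluminium spray can standing upright, 52 mm across, 162 mm high, with a white cap 40 mm across, beside the enclosure's +y side. Origin: centre of its underside.

How it is judged:
By the outcome, as a careful person would: the job done as asked, in the order asked, and still so for the second after the job is handed in, while the arm keeps its last pose, push and grip.
It also fails if it takes over 32 s, if anything falls off the work surface, if the arm or the gripper's body presses on something with over 40 N, if the wrist force passes 120 N, or if a joint passes its speed limit or range.

## Working session

There is one attempt and no reset: what is moved stays moved. The work goes in short steps, Python scripts to look and compute and a shell command to move; the robot and the scene stay as the last step left them, time stands still between calls to the robot, and variables do not carry over. Pictures are saved under pics/ and viewed, and the job is handed in when it is done.

```bash
mkdir -p pics; ls
python3 - <<'E'
from station import read_state,cams
import cv2,pickle
print(read_state())
for n in("scene","top"):
    c=cams.capture(n);pickle.dump(c,open(f"{n}0.pkl","wb"));cv2.imwrite(f"pics/{n}0.png",c["pixels"])
    print(n,c["camera_matrix"],c["dist_coeffs"],c["R"],c["t"])
E
```

```text
pics
{'time': 0.0, 'joints': array([ 1.31901343e+00,  1.26359310e-01, -4.06223932e-02,  1.40542212e+00,
        3.99428488e-05,  1.57083748e+00]), 'qvel': array([-2.13413672e-03, -1.92625644e-03,  9.67087522e-04,  5.18472726e-04,
       -4.25173474e-04, -7.08853027e-05]), 'joint_torque': array([ 1.40815668e-03, -4.35914290e+01,  3.52924097e+01,  1.71717710e-02,
        1.61776256e-04, -6.62842879e-06]), 'ee_pos': array([0.13067621, 0.50803692, 0.23053276]), 'eef_rot': array([ 1.25579562e-01,  9.92083226e-01, -7.94882640e-04, -1.20715012e-04]), 'force': array([ 0.34610997, -0.18894975,  0.31604266]), 'torque': array([0.00903442, 0.0636417 , 0.01254438]), 'finger_gap': 0.08559150489535143}
scene [[364.32311242   0.         259.67892306]
 [  0.         364.32311242 187.11624226]
 [  0.           0.           1.        ]] [0.01228809 0.         0.         0.         0.        ] [[-0.12794318  0.99167027 -0.0148533 ]
 [ 0.636604    0.07063089 -0.76794963]
 [-0.76050371 -0.10770959 -0.640338  ]] [ 0.02434838 -0.29806871  1.59147504]
top [[455.50493862   0.         252.1180139 ]
 [  0.         455.50493862 188.5444068 ]
 [  0.           0.           1.        ]] [-0.13719324  0.          0.          0.          0.        ] [[-0.01299931 -0.99988953 -0.00720783]
 [-0.99640288  0.01355699 -0.08365107]
 [ 0.08373955  0.0060945  -0.99646904]] [0.0569658  0.61364186 1.24339235]
```

View pics/scene0.png

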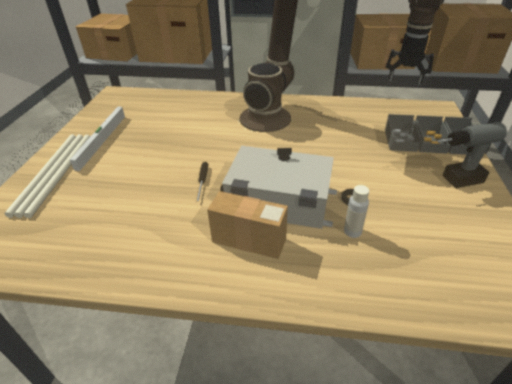

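View pics/top0.png

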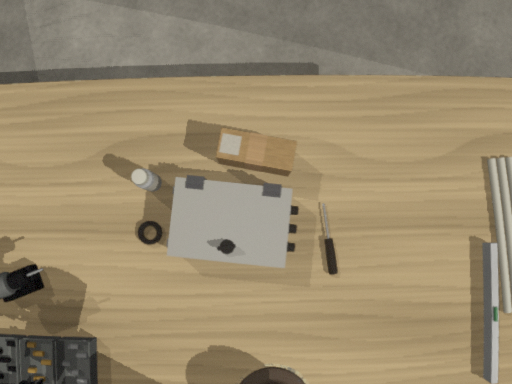

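The scene view shows the enclosure at about (230–332, 148–222) with the latch at (285,154) and the carton in front of it. In the top view the door spans (170–292, 178–266), the latch is at (227,246), and the carton, can, tape and screwdriver sit clear of the door. Next I'll measure the door outline and the latch.

```bash
cat > h.py <<'E'
import numpy as np,cv2
def ray(c,uv):
    K,d=c["camera_matrix"],np.array(c["dist_coeffs"])
    p=cv2.undistortPoints(np.array(uv,float).reshape(-1,1,2),K,d).reshape(-1,2)
    D=np.c_[p,np.ones(len(p))]@c["R"]
    o=-c["R"].T@c["t"]
    return o,D
def plane(c,uv,z):
    o,D=ray(c,uv); return o+D*((z-o[2])/D[:,2])[:,None]
def cloud(c):
    h,w=c["range_z"].shape
    v,u=np.mgrid[:h,:w]
    o,D=ray(c,np.c_[u.ravel(),v.ravel()])
    return (o+D*c["range_z"].reshape(-1,1)).reshape(h,w,3)
def tri(c1,p1,c2,p2):
    o1,d1=ray(c1,[p1]);o2,d2=ray(c2,[p2]);d1,d2=d1[0],d2[0]
    s=np.linalg.lstsq(np.c_[d1,-d2],o2-o1,rcond=None)[0]
    a,b=o1+s[0]*d1,o2+s[1]*d2
    return (a+b)/2,np.linalg.norm(a-b)
E
python3 - <<'E'
import pickle
from h import *
t=pickle.load(open("top0.pkl","rb"));s=pickle.load(open("scene0.pkl","rb"))
P=cloud(t);hsv=cv2.cvtColor(t["pixels"],cv2.COLOR_BGR2HSV)
z=P[...,2]
print("door z",np.median(z[190:235,190:275]), "latch z max",z[238:256,215:240].max())
m=((hsv[...,1]<40)&(hsv[...,2]>110)).astype(np.uint8)
m[:,:160]=0;m[:,310:]=0;m[:165]=0;m[280:]=0
m=cv2.morphologyEx(m,cv2.MORPH_CLOSE,np.ones((5,5)))
cs,_=cv2.findContours(m,0,2);k=max(cs,key=cv2.contourArea)
pw=plane(t,k.reshape(-1,2),0.121)[:,:2]
r=cv2.minAreaRect((pw*1000).astype(np.float32));print(r,cv2.boxPoints(r))
for c,n,(u0,u1,v0,v1) in((t,"top",(205,250,230,265)),(s,"scene",(270,300,140,168))):
    g=c["pixels"].max(2)[v0:v1,u0:u1]
    mm=(g<60).astype(np.uint8);
    nn,l,st,ce=cv2.connectedComponentsWithStats(mm);print(n,[(st[i],ce[i]+[u0,v0]) for i in range(1,nn)])
    cv2.imwrite(f"pics/{n}_latch.png",cv2.resize(c["pixels"][v0-10:v1+10,u0-10:u1+10],None,fx=10,fy=10,interpolation=0))
ps=cloud(s); 
# points above door
for n,Q in(("top",P),("scene",ps)):
    q=Q.reshape(-1,3)
    c0=np.array(r[0])/1000
    sel=(np.abs(q[:,:2]-c0).max(1)<.13)&(q[:,2]>.14)&(q[:,2]<.2)
    sel&=np.hypot(*(q[:,:2]-plane(t,[(227,246)],.155)[0,:2]).T)<.05
    a=q[sel];print(n,len(a),a.mean(0),a.min(0),a.max(0))
    if len(a)>3: print(cv2.minAreaRect((a[:,:2]*1000).astype(np.float32)))
E
```

```text
door z 0.1224683077427986 latch z max 1.2907443785001098
((521.946044921875, 109.07247924804688), (308.0531005859375, 204.17205810546875), 83.53076171875) [[403.1559   -32.471306]
 [606.0279   -55.47532 ]
 [640.7362   250.61627 ]
 [437.8642   273.62027 ]]
top [(array([ 13,  10,  16,  13, 135], dtype=int32), array([226.24444444, 246.18518519]))]
scene [(array([ 9, 10, 11, 10, 46], dtype=int32), array([284.        , 153.13043478])), (array([11, 17,  1,  2,  2], dtype=int32), array([281. , 157.5]))]
top 87 [0.45909127 0.11415909 0.1570385 ] [0.44801005 0.09209256 0.14018837] [0.46811632 0.1372668  0.16552452]
((458.07147216796875, 114.69725799560547), (45.1474494934082, 20.079307556152344), 89.68476867675781)
scene 93 [0.46167352 0.11346404 0.15198756] [0.45430864 0.09141645 0.14013685] [0.46952946 0.13521604 0.160393  ]
((461.2456970214844, 113.63726806640625), (11.76831340789795, 43.914581298828125), 8.813145637512207)
```

Run:
```python
import pickle
from h import *
t=pickle.load(open("top0.pkl","rb"));s=pickle.load(open("scene0.pkl","rb"))
p,e=tri(t,(226.9,246.2),s,(284.6,152.3));print("tri",p,e)
for n,c in(("top",t),("scene",s)):
    q=cloud(c).reshape(-1,3)
    for lo in(.148,.154,.158):
        sel=(q[:,2]>lo)&(q[:,2]<.18)&(np.hypot(q[:,0]-.459,q[:,1]-.115)<.035);a=q[sel]
        if len(a)<5: continue
        w,v=np.linalg.eigh(np.cov(a[:,:2].T));d=v[:,1];print(n,lo,len(a),a.mean(0),np.degrees(np.arctan2(d[1],d[0]))%180,np.percentile(a[:,2],90))
a=cv2.imread("pics/top_latch.png");b=cv2.imread("pics/scene_latch.png")
print(a.shape,b.shape)
h=max(a.shape[0],b.shape[0]);z=np.zeros((h,a.shape[1]+b.shape[1],3),np.uint8);z[:a.shape[0],:a.shape[1]]=a;z[:b.shape[0],a.shape[1]:]=b
cv2.imwrite("pics/l.png",cv2.resize(z,None,fx=.66,fy=.66))
```

```text
tri [0.4601508  0.11422993 0.14512116] 0.0022287458857028204
top 0.148 78 [0.45891696 0.11473858 0.15874118] 98.56634186522872 0.16198699366407446
top 0.154 73 [0.45866474 0.11466071 0.15915275] 98.72013742110468 0.16200656259336058
top 0.158 53 [0.4585845  0.11578562 0.1601494 ] 98.34580365718169 0.16252686747276823
scene 0.148 66 [0.4613689  0.11319007 0.15510132] 95.01189926918097 0.15940525597527166
scene 0.154 41 [0.46063527 0.11171608 0.15766043] 95.06513908094483 0.1596019638559233
scene 0.158 23 [0.45939354 0.11301886 0.15902044] 94.38500542234095 0.15992534718668483
(550, 650, 3) (480, 500, 3)
```

View pics/l.png

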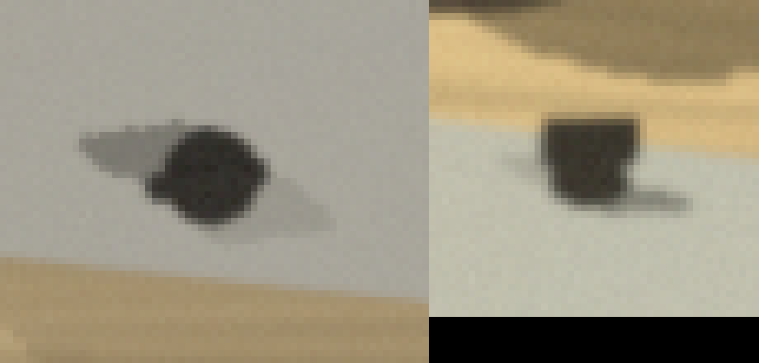

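The wing is about 97° in world, i.e. roughly 13° already turned (the door's y axis is at 83.5°). The latch axis is at (0.4595, 0.115) with the wing top at z≈0.159, and the hinge is at (0.627, 0.097). I'll move above the latch with the jaws at about 7° yaw.

```bash
python3 -m inch '{"slide":[[0.02,-0.024,0],[0.03,-0.036,0],[0.03,-0.036,0],[0.03,-0.036,0],[0.03,-0.036,0],[0.03,-0.036,0],[0.03,-0.036,0],[0.03,-0.036,0]],"rot":[[0,0,-0.1],[0,0,-0.11],[0,0,-0.11],[0,0,-0.11],[0,0,-0.11],[0,0,-0.11],[0,0,-0.11],[0,0,-0.11]],"fingers":[0.5,0.5,0.5,0.5,0.5,0.5,0.5,0.5]}' 40
python3 -m inch '{"slide":[[0.03,-0.036,0],[0.03,-0.036,0],[0.03,-0.033,0],[0.0085,-0.012,0],[0,0,0],[0,0,0]],"rot":[[0,0,-0.11],[0,0,-0.11],[0,0,-0.11],[0,0,0],[0,0,0],[0,0,0]],"fingers":[0.5,0.5,0.5,0.5,0.5,0.5]}'
python3 -c "
from station import read_state as r
from scipy.spatial.transform import Rotation as R
s=r();print(s['ee_pos'],R.from_quat(s['eef_rot']).as_matrix(),s['joints'],s['force'],s['torque'],s['finger_gap'])"
```

```text
time: 0.9
ee_pos: [0.3615, 0.2307, 0.2311]
eef_rot: [0.534, 0.846, -0.0, -0.0]
force: [1.4, 0.9, 0.0]
finger_gap: 0.0428
time: 1.5
ee_pos: [0.4587, 0.1157, 0.231]
eef_rot: [0.664, 0.748, -0.0, -0.001]
force: [0.5, -0.2, 0.2]
finger_gap: 0.0427
[0.45873869 0.11568435 0.23097266] [[-1.19238535e-01  9.92864908e-01 -1.20256651e-03]
 [ 9.92865566e-01  1.19238894e-01  2.30621550e-04]
 [ 3.72368745e-04 -1.16648791e-03 -9.99999250e-01]] [ 2.46705496e-01  2.86488256e-02 -1.46133113e-01  1.39712422e+00
  5.17318283e-04  1.69797840e+00] [ 0.52161072 -0.23510707  0.22874113] [0.04750073 0.00430649 0.03566343] 0.042666529668185585
```

```bash
python3 -m inch '{"slide":[[0.0005,-0.0005,-0.02],[0,0,-0.025],[0,0,-0.02],[0,0,-0.015],[0,0,-0.008],[0,0,-0.004],[0,0,0]],"rot":[[0,0,0],[0,0,0],[0,0,0],[0,0,0],[0,0,0],[0,0,0],[0,0,0]],"fingers":[0.5,0.5,0.5,0.5,0.5,0.5,0.5]}'
python3 - <<'E'
from station import cams
import cv2,numpy as np
a=cams.capture("scene")["pixels"][100:230,200:360];b=cams.capture("top")["pixels"][160:290,150:310]
cv2.imwrite("pics/g1.png",cv2.resize(np.hstack([b,a]),None,fx=2.5,fy=2.5,interpolation=cv2.INTER_CUBIC))
E
```

```text
time: 2.2
ee_pos: [0.4594, 0.1155, 0.1394]
eef_rot: [0.663, 0.748, -0.0, -0.0]
force: [0.2, -0.6, 0.2]
finger_gap: 0.0427
```

View pics/g1.png

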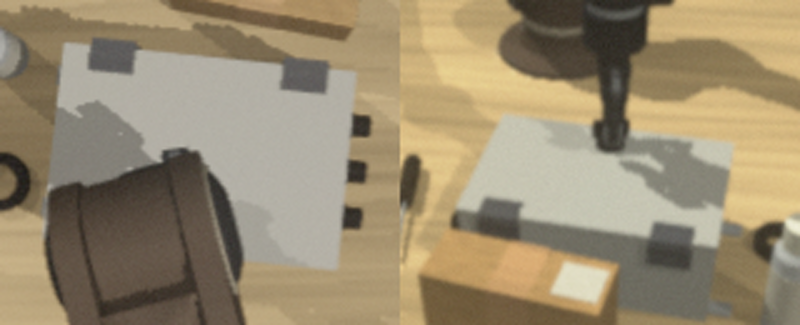

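The gripper straddles the latch (scene crop at about (610,135)), the arm hides it in the top view, and the door is still shut. I'll close the fingers now.

```bash
python3 -m inch '{"slide":[[0,0,0],[0,0,0],[0,0,0],[0,0,0],[0,0,0],[0,0,0],[0,0,0],[0,0,0]],"rot":[[0,0,0],[0,0,0],[0,0,0],[0,0,0],[0,0,0],[0,0,0],[0,0,0],[0,0,0]],"fingers":[0.3,0.1,0,0,0,0,0,0]}' 60
python3 -c "
from station import read_state as r
s=r();print(s['force'],s['torque'],s['finger_gap'])"
```

```text
time: 3.1
ee_pos: [0.4584, 0.1149, 0.1401]
eef_rot: [0.664, 0.748, -0.0, -0.001]
force: [-7.2, -0.5, 8.3]
finger_gap: 0.0084
[-7.21111499 -0.45554744  8.30963292] [0.02279099 1.55874156 0.08770141] 0.008438703818752755
```

Closed on the wing (gap 8.4 mm), but 8 N up and −7 N in x suggest slight hub contact and an x offset. I'll reopen, adjust a little and close again.

```bash
python3 -m inch '{"slide":[[0,0,0],[0,0,0],[-0.0015,-0.0005,0.003],[0,0,0],[0,0,0],[0,0,0],[0,0,0],[0,0,0]],"rot":[[0,0,0],[0,0,0],[0,0,0],[0,0,0],[0,0,0],[0,0,0],[0,0,0],[0,0,0]],"fingers":[0.25,0.25,0.25,0.1,0,0,0,0]}' 60
python3 -c "
from station import read_state as r
s=r();print(s['force'],s['torque'],s['finger_gap'])"
```

```text
time: 3.9
ee_pos: [0.4583, 0.1144, 0.1429]
eef_rot: [0.664, 0.748, 0.0, 0.0]
force: [-2.0, -0.9, 4.8]
finger_gap: 0.0084
[-1.96355029 -0.88243272  4.76978553] [-0.16329533  0.57595799  0.01328243] 0.008434914704671158
```

```bash
python3 -m inch '{"slide":[[0,0,0],[0,0,0],[0,0,0],[0,0,0],[0,0,0],[0,0,0],[0,0,0],[0,0,0]],"rot":[[0,0,0.05],[0,0,0.1],[0,0,0.1],[0,0,0.1],[0,0,0.1],[0,0,0.1],[0,0,0.1],[0,0,0.1]],"fingers":[0,0,0,0,0,0,0,0]}' 70
python3 -m inch '{"slide":[[0,0,0],[0,0,0],[0,0,0],[0,0,0],[0,0,0],[0,0,0],[0,0,0],[0,0,0]],"rot":[[0,0,0.1],[0,0,0.1],[0,0,0.1],[0,0,0.1],[0,0,0.08],[0,0,0.05],[0,0,0],[0,0,0]],"fingers":[0,0,0,0,0,0,0,0]}' 
python3 -c "
from station import read_state as r
from scipy.spatial.transform import Rotation as R
import numpy as np
s=r();m=R.from_quat(s['eef_rot']).as_matrix();print(m,np.degrees(np.arctan2(m[1,1],m[0,1])),s['force'],s['torque'],s['finger_gap'],s['joints'])"
```

```text
time: 4.7
ee_pos: [0.4585, 0.1145, 0.143]
eef_rot: [0.342, 0.94, 0.0, 0.0]
force: [-1.5, -0.4, 5.4]
finger_gap: 0.0081
time: 5.5
ee_pos: [0.4585, 0.1146, 0.143]
eef_rot: [0.086, 0.996, 0.0, 0.0]
force: [-1.7, 0.4, 5.4]
finger_gap: 0.0084
[[-9.85310407e-01  1.70771055e-01  8.05835394e-04]
 [ 1.70771528e-01  9.85310495e-01  5.60783840e-04]
 [-6.98232423e-04  6.90159896e-04 -9.99999518e-01]] 80.16734482154276 [-1.7018246   0.35671462  5.39933958] [0.03393093 0.39943885 0.02863928] 0.008381750607143901 [ 2.44727389e-01  4.20025816e-02 -3.25434541e-01  1.20244151e+00
  3.48827057e-04  4.16339998e-01]
```

```bash
python3 -m inch '{"slide":[[0,0,0],[0,0,0],[0,0,0],[0,0,0]],"rot":[[0,0,0.03],[0,0,0.03],[0,0,0],[0,0,0]],"fingers":[0,0,0,0]}' 70
python3 - <<'E'
from station import read_state as r
from scipy.spatial.transform import Rotation as R
import numpy as np
s=r();m=R.from_quat(s['eef_rot']).as_matrix();print(np.degrees(np.arctan2(m[1,1],m[0,1])),s['force'],s['torque'],s['finger_gap'],s['ee_pos'])
# lift plan
yaw=np.radians(-6.5);ux=np.array([np.cos(yaw),np.sin(yaw),0]);uy=np.array([-ux[1],ux[0],0])
H=np.array([.522,.109,.114])+.106*ux;H[2]=.114
d=np.array(s['ee_pos'])-H;print("rel",d@ux,d@uy,d[2],"uy",uy)
for dt in(.05,.06):
  r0=d; k=0
  for i in range(1,17):
    r1=R.from_rotvec(uy*dt*i).apply(d);print(dt,i,np.round(r1-r0,4),np.round(H+r1,3));r0=r1
E
```

```text
time: 5.9
ee_pos: [0.4585, 0.1146, 0.143]
eef_rot: [0.056, 0.998, 0.0, 0.0]
force: [-1.7, -0.0, 5.5]
finger_gap: 0.0083
83.59412020886018 [-1.72023055 -0.03574703  5.47067926] [0.13005013 0.45777031 0.01843246] 0.008280667104056356 [0.45849699 0.11462634 0.14296406]
rel -0.16973171985838192 -0.0015985673149546335 0.028964058841596654 uy [0.11320321 0.99357186 0.        ]
0.05 1 [ 0.0016 -0.0002  0.0084] [0.46  0.114 0.151]
0.05 2 [ 0.0021 -0.0002  0.0084] [0.462 0.114 0.16 ]
0.05 3 [ 0.0025 -0.0003  0.0082] [0.465 0.114 0.168]
0.05 4 [ 0.0029 -0.0003  0.0081] [0.468 0.114 0.176]
0.05 5 [ 0.0033 -0.0004  0.0079] [0.471 0.113 0.184]
0.05 6 [ 0.0037 -0.0004  0.0078] [0.475 0.113 0.192]
0.05 7 [ 0.0041 -0.0005  0.0076] [0.479 0.112 0.199]
0.05 8 [ 0.0044 -0.0005  0.0074] [0.483 0.112 0.207]
0.05 9 [ 0.0048 -0.0005  0.0071] [0.488 0.111 0.214]
0.05 10 [ 0.0051 -0.0006  0.0069] [0.493 0.111 0.221]
0.05 11 [ 0.0055 -0.0006  0.0066] [0.498 0.11  0.227]
0.05 12 [ 0.0058 -0.0007  0.0063] [0.504 0.109 0.234]
0.05 13 [ 0.0061 -0.0007  0.006 ] [0.51  0.109 0.24 ]
0.05 14 [ 0.0064 -0.0007  0.0057]
[... 283 characters left out ...]
173]
0.06 4 [ 0.0038 -0.0004  0.0096] [0.47  0.113 0.182]
0.06 5 [ 0.0044 -0.0005  0.0094] [0.475 0.113 0.192]
0.06 6 [ 0.0049 -0.0006  0.0091] [0.479 0.112 0.201]
0.06 7 [ 0.0054 -0.0006  0.0088] [0.485 0.112 0.21 ]
0.06 8 [ 0.006  -0.0007  0.0084] [0.491 0.111 0.218]
0.06 9 [ 0.0064 -0.0007  0.008 ] [0.497 0.11  0.226]
0.06 10 [ 0.0069 -0.0008  0.0076] [0.504 0.109 0.234]
0.06 11 [ 0.0074 -0.0008  0.0072] [0.512 0.109 0.241]
0.06 12 [ 0.0078 -0.0009  0.0067] [0.519 0.108 0.248]
0.06 13 [ 0.0082 -0.0009  0.0063] [0.527 0.107 0.254]
0.06 14 [ 0.0085 -0.001   0.0058] [0.536 0.106 0.26 ]
0.06 15 [ 0.0088 -0.001   0.0052] [0.545 0.105 0.265]
0.06 16 [ 0.0091 -0.001   0.0047] [0.554 0.104 0.27 ]
```

Latch turned to the full 90° (jaw yaw 83.6°). Now I'll lift along the arc, tilting the tool with the door.

```bash
python3 -m inch '{"slide":[[0.0016,-0.0002,0.0084],[0.0021,-0.0002,0.0084],[0.0025,-0.0003,0.0082],[0.0029,-0.0003,0.0081],[0,0,0]],"rot":[[0.0057,0.0497,0],[0.0057,0.0497,0],[0.0057,0.0497,0],[0.0057,0.0497,0],[0,0,0]],"fingers":[0,0,0,0,0]}' 80
cat > chk.py <<'E'
from station import read_state as r, cams
from h import *
from scipy.spatial.transform import Rotation as R
import sys
s=r();m=R.from_quat(s['eef_rot']).as_matrix();z=m[:,2]
print("t",s['time'],"tilt",np.degrees(np.arctan2(-z[0],-z[2])),s['force'],s['torque'],s['finger_gap'],s['ee_pos'],s['joints'])
n=sys.argv[1];t=cams.capture("top");c=cams.capture("scene")
yaw=np.radians(-6.5);ux=np.array([np.cos(yaw),np.sin(yaw),0]);uy=np.array([-ux[1],ux[0],0])
H=np.array([.522,.109,0])+.106*ux;H[2]=.114
for nm,cc in(("top",t),("scene",c)):
    q=cloud(cc);hsv=cv2.cvtColor(cc["pixels"],cv2.COLOR_BGR2HSV)
    ok=(hsv[...,1]<45)&(hsv[...,2]>70)&(cc["range_z"]>0)
    d=q[ok]-H;a,b,h=d@ux,d@uy,d[:,2]
    k=(np.abs(b)<.14)&(np.abs(b)>.06)&(a<-.03)&(a>-.22)&(h>.012)&(h<.22)&(np.hypot(a,h)<.215)
    if k.sum()>20:
        # line fit in (a,h) plane
        v=cv2.fitLine(np.c_[a[k],h[k]].astype(np.float32),cv2.DIST_HUBER,0,.002,.001).ravel()
        print(nm,k.sum(),"door deg",np.degrees(np.arctan(-v[1]/v[0])), "median polar",np.degrees(np.median(np.arctan2(h[k]-.007,-a[k]))))
cv2.imwrite(f"pics/{n}.png",cv2.resize(np.hstack([t["pixels"][130:290,140:310],c["pixels"][60:260,190:370][:160]]),None,fx=2.2,fy=2.2,interpolation=cv2.INTER_CUBIC))
E
python3 chk.py c1
```

```text
time: 6.4
ee_pos: [0.4672, 0.1136, 0.1747]
eef_rot: [0.056, 0.993, 0.006, -0.102]
force: [-4.9, 2.7, -2.6]
finger_gap: 0.0075
t 6.4 tilt 11.65860206644456 [-4.86354566  2.74776003 -2.5597479 ] [ 0.37582102  0.57120977 -0.10176456] 0.007462623330680146 [0.46717136 0.11361108 0.17470835] [ 0.19984671  0.21056435 -0.08170412  1.47351847  0.06301104  0.30618037]
top 2421 door deg 10.730618 median polar 11.638801407767831
scene 2257 door deg 10.96852 median polar 11.343044095529951
```

View pics/c1.png

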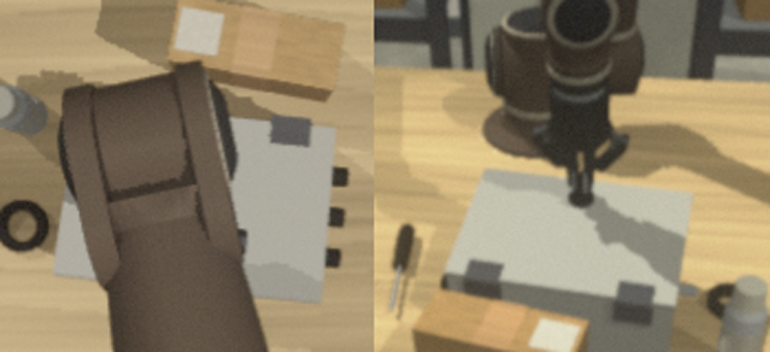

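Run:
```python
import numpy as np
from scipy.spatial.transform import Rotation as R
yaw=np.radians(-6.5);ux=np.array([np.cos(yaw),np.sin(yaw),0]);uy=np.array([-ux[1],ux[0],0])
P=-.1697*ux+np.array([0,0,.037]);T=np.array([0,0,-.008])
f=lambda th,ti:R.from_rotvec(uy*th).apply(P)+R.from_rotvec(uy*ti).apply(T)
p=f(.2,.2)
for i in range(1,13):
    n=f(.2+.05*i,.2+.03*i);print(.2+.05*i,np.round(n-p,4));p=n
```

```text
0.25 [ 0.0034 -0.0004  0.0079]
0.30000000000000004 [ 0.0038 -0.0004  0.0077]
0.35000000000000003 [ 0.0042 -0.0005  0.0075]
0.4 [ 0.0046 -0.0005  0.0073]
0.45 [ 0.0049 -0.0006  0.007 ]
0.5 [ 0.0053 -0.0006  0.0068]
0.55 [ 0.0056 -0.0006  0.0065]
0.6000000000000001 [ 0.0059 -0.0007  0.0062]
0.65 [ 0.0062 -0.0007  0.0059]
0.7 [ 0.0065 -0.0007  0.0056]
0.75 [ 0.0068 -0.0008  0.0052]
0.8 [ 0.007  -0.0008  0.0049]
```

```bash
python3 -m inch '{"slide":[[0.0034,-0.0004,0.0079],[0.0038,-0.0004,0.0077],[0.0042,-0.0005,0.0075],[0.0046,-0.0005,0.0073],[0.0049,-0.0006,0.007],[0,0,0]],"rot":[[0.0034,0.0298,0],[0.0034,0.0298,0],[0.0034,0.0298,0],[0.0034,0.0298,0],[0.0034,0.0298,0],[0,0,0]],"fingers":[0,0,0,0,0,0]}' 80
python3 chk.py c2
```

```text
time: 7.1
ee_pos: [0.4878, 0.1112, 0.2117]
eef_rot: [0.055, 0.983, 0.01, -0.176]
force: [-4.0, 1.8, -3.2]
finger_gap: 0.0077
t 7.1 tilt 20.147319453517657 [-4.01914081  1.80539787 -3.15987733] [ 0.32431249  0.56768471 -0.27747945] 0.007723998372999826 [0.48779008 0.11121703 0.21167378] [0.16742319 0.36398117 0.16404062 1.71178936 0.09617375 0.26331699]
top 2737 door deg 24.754107 median polar 25.866761257463835
scene 2762 door deg 25.142498 median polar 25.5951817749026
```

View pics/c2.png

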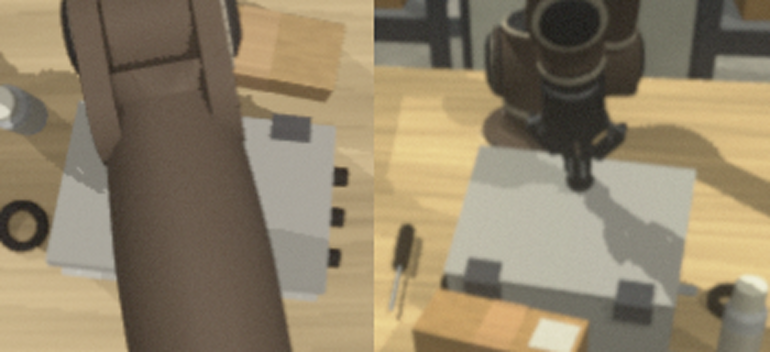

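```bash
python3 -m inch '{"slide":[[0.0053,-0.0006,0.0068],[0.0056,-0.0006,0.0065],[0.006,-0.0007,0.0062],[0.0063,-0.0007,0.0059],[0,0,0]],"rot":[[0.0017,0.0149,0],[0.0017,0.0149,0],[0.0017,0.0149,0],[0.0017,0.0149,0],[0,0,0]],"fingers":[0,0,0,0,0]}' 80
python3 chk.py c3
```

```text
time: 7.7
ee_pos: [0.513, 0.1083, 0.2365]
eef_rot: [0.055, 0.978, 0.012, -0.202]
force: [3.4, 2.0, -12.9]
finger_gap: 0.0076
t 7.7 tilt 23.265467661658707 [  3.35992342   1.95477991 -12.91667197] [ 0.12261804 -1.62692835 -0.26528715] 0.00757113389275241 [0.51300783 0.10833334 0.23653313] [0.14994723 0.4606335  0.34033439 1.84629808 0.10333632 0.2411685 ]
top 2458 door deg 36.105503 median polar 37.55397812029447
scene 3008 door deg 36.616978 median polar 37.237452195104055
```

```bash
python3 -m inch '{"slide":[[0.0065,-0.0007,0.0056],[0.0069,-0.0008,0.0052],[0.007,-0.0008,0.0049],[0,0,0],[0,0,0]],"rot":[[0.0023,0.0199,0],[0.0023,0.0199,0],[0.0023,0.0199,0],[0,0,0],[0,0,0]],"fingers":[0,0,0,0,0]}' 80
python3 chk.py c4
```

```text
time: 8.3
ee_pos: [0.5329, 0.1061, 0.2523]
eef_rot: [0.054, 0.971, 0.013, -0.232]
force: [5.9, 1.2, -20.3]
finger_gap: 0.0075
t 8.3 tilt 26.674583990719544 [  5.93110152   1.2237571  -20.34758958] [-0.02667752 -3.05482122 -0.26991621] 0.0074967099864940556 [0.53285358 0.10608599 0.25229738] [0.13603628 0.55877595 0.50427147 1.97193141 0.11137    0.221773  ]
top 2194 door deg 44.7081 median polar 46.09365167059422
scene 3079 door deg 45.126133 median polar 45.86107078937344
```

View pics/c4.png

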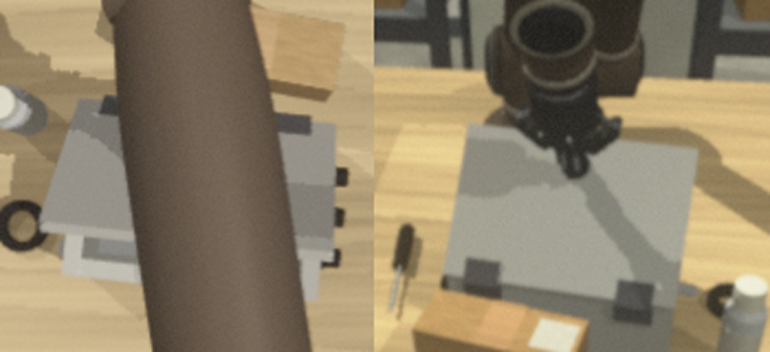

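The door is at about 45° in both views, the wing is held, and the bystanders look undisturbed. I'll ease the load slightly and check for drift.

```bash
python3 -m inch '{"slide":[[0,0,-0.001],[0,0,0],[0,0,0],[0,0,0],[0,0,0],[0,0,0],[0,0,0],[0,0,0]],"rot":[[0,0,0],[0,0,0],[0,0,0],[0,0,0],[0,0,0],[0,0,0],[0,0,0],[0,0,0]],"fingers":[0,0,0,0,0,0,0,0]}' 80
python3 chk.py c5
python3 - <<'E'
import pickle,numpy as np
from h import *
from station import cams
s0=pickle.load(open("scene0.pkl","rb"));s=cams.capture("scene")
a=cv2.absdiff(s0["pixels"],s["pixels"]);
for n,(u0,u1,v0,v1) in dict(carton=(208,288,205,256),driver=(193,212,160,205),can=(346,370,185,240),tape=(340,350,186,204)).items(): print(n,a[v0:v1,u0:u1].max(2).mean().round(1),np.percentile(a[v0:v1,u0:u1].max(2),97))
E
```

```text
time: 9.2
ee_pos: [0.5325, 0.1061, 0.252]
eef_rot: [0.054, 0.971, 0.013, -0.231]
force: [5.7, -0.3, -19.9]
finger_gap: 0.0074
t 9.2 tilt 26.63948467371721 [  5.72285009  -0.318092   -19.94573519] [-0.05703414 -2.89813877 -0.31661518] 0.007410417473009506 [0.5325322  0.10609275 0.25199857] [0.13607125 0.55735709 0.50158339 1.97002713 0.11147668 0.22174966]
top 2204 door deg 44.23701 median polar 45.927934018527814
scene 3091 door deg 44.977943 median polar 45.70320049267762
carton 8.6 14.0
driver 9.9 16.0
can 12.2 58.430000000000064
tape 6.7 15.0
```

Run:
```python
import pickle
from h import *
from station import cams
for n,(u0,u1,v0,v1) in dict(top=(128,165,162,198),scene=(340,376,180,205)).items():
    for c in(pickle.load(open(n+"0.pkl","rb")),cams.capture(n)):
        g=c["pixels"].min(2)[v0:v1,u0:u1];M=cv2.moments((g>165).astype(np.uint8));print(n,M["m00"],M["m10"]/M["m00"]+u0,M["m01"]/M["m00"]+v0)
```

```text
top 150.0 138.52 176.33333333333334
top 229.0 140.44541484716157 177.51965065502185
scene 117.0 360.46153846153845 190.02564102564102
scene 117.0 361.1794871794872 188.98290598290598
```

Run:
```python
import pickle
from h import *
from station import cams
R=[]
for n,(u0,u1,v0,v1) in dict(top=(120,170,155,205),scene=(330,380,175,225+0)).items():
    a=pickle.load(open(n+"0.pkl","rb"))["pixels"][v0:v1,u0:u1];b=cams.capture(n)["pixels"][v0:v1,u0:u1]
    R.append(np.hstack([a,b]))
    print(n,cv2.phaseCorrelate(a.mean(2),b.mean(2)))
cv2.imwrite("pics/can.png",cv2.resize(np.vstack(R),None,fx=6,fy=6,interpolation=0)[:600])
```

```text
top ((0.14870706838361158, 0.39086424835150524), 0.4676906212528285)
scene ((-0.018469182487660163, -0.19741224832613113), 0.7416456727956853)
```

View pics/can.png

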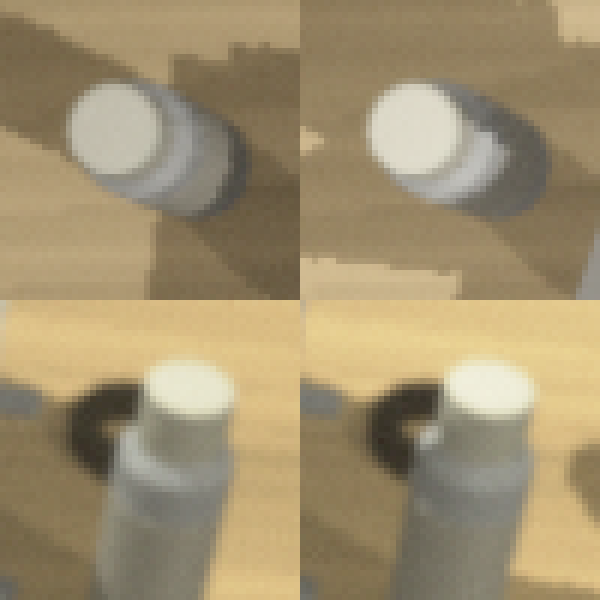

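The can hasn't moved in either view: before and after, its cap sits at the same place, and only the shadows changed. Handing in while holding.

```bash
python3 -c "
from station import workorder
print(workorder.close_job())"
```

```text
the job is handed in; nothing more can be done
None
```

The door is open at about 45° and the gripper is still holding it by the latch. I turned the wing latch anticlockwise to its free position first, then lifted the door along its arc. I handed the job in at about 9.5 s.

- **Door angle:** the last checks read 44–46° in both camera views, steady over 0.8 s of holding.
- **Grip:** the fingers are on the wing at 80 N. The first close touched something under the fingers (8 N upwards), so I reopened, raised the gripper 3 mm and closed again.
- **Force:** the wrist read about 20 N downward at the end. That is well inside the limits but more than the door's weight alone. I think it comes from the wing turning in the pads, because I tilted the gripper only 27° to stay within the joint 4 range. Lowering it 1 mm barely changed the reading.
- **Bystanders:** the carton, screwdriver and tape roll matched their starting pictures. The spray can failed the simple brightness comparison, but viewed side by side it had not moved and only the shadows differed.

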